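# Stack two wheel spacers on the dummy hub and close the keeper

### The job

Lower the blue wheel spacer over all four studs of the dummy hub until it lies flat and fully home, then stack the bare-metal spacer on top of it in the same way, lip upwards, without letting either drop. Then swing the yellow keeper arm by its black knob across the top of the stack, fully home against its stop. Leave the other things on the bench where they are.

Things in the scene. Friction and masses are not known exactly. Their poses are not given: they have to be found in the camera images.
- hub: Dummy wheel hub fixed on the bench: grey base 204 x 164 x 12 mm (x -82 to +122, y +-82 mm), on it a round dark flange 124 mm across. Four upright steel studs, 11 mm diameter, at (+-34.6, +-34.6) mm in its frame, straight up to 44 mm above the bench, then tapering to 4 mm at their tops at 54 mm. Keeper pivot post at x +98 mm. Origin: on the bench, under the centre of the studs; z up.
- seat (a point): Centre of the hub flange's flat top, where the blue spacer's underside rests: 20 mm above the bench, in the middle of the four studs.
- spacer_blue: Four-lobed wheel spacer, plate 12 mm thick, 132 mm over lobes, same every quarter turn; 15 mm through holes at its own (+-34.6, +-34.6) mm. Blue, 0.24 to 0.42 kg. Round lip on top to take it by: 40 mm outside diameter, from 12 to 26 mm above the underside; bore 30 mm. First; home at origin height 20 mm. Origin: centre of the underside, z up. 
- spacer_silver: Four-lobed wheel spacer, plate 12 mm thick, 132 mm over lobes, same every quarter turn; 15 mm through holes at its own (+-34.6, +-34.6) mm. Bare aluminium, 0.22 to 0.4 kg. Round lip on top to take it by: 58 mm outside diameter, from 12 to 26 mm above the underside; 49 mm bore passes over the blue lip. Second; home at origin height 32 mm. Origin: centre of the underside, z up. 
- keeper (a joint): Yellow keeper arm's angle about its vertical pivot, rad: 0 = closed over the studs' centre, at its stop; grows counterclockwise seen from above; starts open at 1.15 to 1.6, on the hub's -y side. Arm 112 mm long, 16 mm wide, underside 61 and top 69 mm above the bench: clears the silver lip (58 mm) only if both spacers are home. Friction 0.12 N m; stays where left.
- keeper_knob (a point): Centre of the top of the black upright knob on the keeper arm: 16 mm diameter, from 69 to 93 mm above the bench, 98 mm from the pivot axis; over the middle of the studs when closed. Push it sideways or pinch it from above.
- keeper_pivot (a point): The keeper's vertical pivot axis, 61 mm above the bench (underside of the arm), 98 mm along the hub's +x from the studs' centre. The closed arm points from here along the hub's -x.
- tape_measure: Bystander, must not be moved. Yellow tape measure standing on edge, 37 x 72 x 65 mm. Origin: centre of underside.
- compound_tin: Bystander, must not be moved. Flat round tin with a green lid, at the right of the bench behind the spacer there, 69 mm across, 27 mm high. Origin: centre of underside.
- centre_cap: Bystander, must not be moved. Grey round wheel centre cap, 60 mm across, 18 mm high. Origin: centre of underside.

How it is judged:
By the outcome, as a careful person would: the job done as asked, in the order asked, and still so for the second after the job is handed in, with the robot touching nothing.
It also fails if it takes over 64 s, if anything falls off the work surface, if the arm or the gripper's body presses on something with over 40 N, if the wrist force passes 120 N, or if a joint passes its speed limit or range.

### The arm

A 6-joint arm with a two-finger parallel gripper is mounted at the origin on a cart in front of the work surface, level with it; the furniture and walls round the work are solid. World frame = base frame: x ahead of the robot, y to its left, z up, the work surface at z = 0. Lengths are in m, angles in degrees, forces in N, time in s.
With the tool pointing down it reaches from about 0.275 to 0.75 m from the base axis. Payload 10.2 kg.
Tool frame: the origin (TCP) lies at the very end of the fingers, on their centre line; the grasp point (between the pads) lies 19 mm behind it (manip.hold_point_z is the distance from the TCP to the grasp point, in m); z points along the fingers, y is the line along which they close (so a half turn about z gives the same grasp; the last joint's range is limited). The gripper opens to 88 mm and grips with 3 to 60 N. Pads are 18 mm wide; open, the fingers measure 123 mm over their backs; the gripper's body (75 mm by 187 mm) begins 45 mm behind the grasp point.
Start: joints at [62.945, 17.928, 85.812, -0, 76.261, -12.8], TCP at [0.129, 0.509, 0.206] pointing down, gripper open.
Joint ranges: [-168.41, 168.41], [-55.51, 124.54], [10.69, 146.95], [-70.63, 250.63], [1, 178], [-165.06, 165.06]. Speed limits (degrees/s): [136.94, 136.94, 172.46, 180, 180, 180].

### API

Orientations are given as a 3x3 rotation matrix whose columns are the frame's x, y, z axes.
In Python, from bench import manip, move_gripper, solve_ik, vision, status gives the robot as it stands. Calls block until the motion is done:
- manip.move_pose(position, orientation): joint-space move of the TCP to a pose.
- manip.movel(position, rot=None, rate=0.15): straight line of the TCP; rot=None keeps the orientation; rate is the mean speed in m/s.
- manip.goto_joints(angles): joint-space move.
- move_gripper(opening, strength=None): finger opening in m; strength is the grip in N (None keeps the last); returns when the fingers have stopped.
- manip.hold(seconds).
- solve_ik(position, orientation): joint angles nearest the present ones, or None.
- vision.grab_frame(name): name is "scene" or "top" or "wrist"; returns a dict with "color" (420x560x3 uint8, red, green, blue), "depth" (420x560 float32, m along the optical axis (not along the pixel's ray), 0 where there is no reading), "mtx" (3x3 intrinsics, pixels), "dist_coeffs" ([k1, k2, p1, p2, k3] as OpenCV has them; the pictures are not rectified), "camera_from_world" (4x4, takes a point from world to camera coordinates); the wrist camera has in their place "mount" (4x4, takes a point from camera to tool coordinates, whose origin is the TCP and whose axes are the flange's). Camera axes: x right, y down, z forward; pixel columns grow to the right and rows downward; lengths in m; the calibration is good to about 2 mm. A picture is of the moment at which its call begins: read the wrist's pose just before it.
A pose or a line that the arm cannot do raises manip.IKError and nothing moves.
- manip.finish_job(): hands the job in; it is judged then, once.
Readings, each from a call of its own:
- status.get_time(): time.
- status.get_q(): joint angles.
- status.get_joint_vel(): joint speeds.
- status.get_tau(): joint torques, N m.
- status.get_tcp_pos(): TCP position.
- status.get_orientation(): TCP orientation.
- status.get_wrist_force(): force on the tool from outside, world axes, zero at the start.
- status.get_wrist_torque(): the same for the moment, N m.
- status.get_gripper_width(): finger opening in m.
- status.get_grip_force(): force on a finger pad.
Only numpy, scipy, OpenCV 4.12 (cv2) and the standard library are available. Lean on these libraries where they do the work, as an engineer would, in place of code of your own. Each camera call takes 0.05 s, during which the arm holds its last target. There are 200 camera calls.

## Working session

There is one attempt and no reset: what is moved stays moved. The work goes in short steps, each a Python script; the robot and the scene stay as the last script left them, time stands still between calls to the robot, and variables do not carry over. Pictures are saved under pics/ and viewed, at most 10 in all, crops included, and the job is handed in when it is done.

```bash
ls; mkdir -p pics
cat > h.py <<'E'
import numpy as np, cv2
from bench import manip, move_gripper, solve_ik, vision, status
def cloud(f, pose=None):
    d=f["depth"]; h,w=d.shape
    u,v=np.meshgrid(np.arange(w),np.arange(h))
    p=cv2.undistortPoints(np.stack([u,v],-1).reshape(-1,1,2).astype(float),np.array(f["mtx"]),np.array(f["dist_coeffs"])).reshape(h,w,2)
    P=np.dstack([p*d[...,None],d])
    if "mount" in f:
        M=np.array(f["mount"]); T=np.eye(4); T[:3,:3]=pose[1]; T[:3,3]=pose[0]; W=T@M
    else: W=np.linalg.inv(np.array(f["camera_from_world"]))
    Q=P@W[:3,:3].T+W[:3,3]; Q[d==0]=np.nan
    return Q
def grab(n):
    pose=(np.array(status.get_tcp_pos()),np.array(status.get_orientation()))
    f=vision.grab_frame(n); return f,cloud(f,pose)
def save(n,im,s=1):
    cv2.imwrite("pics/"+n,cv2.resize(im[...,::-1],None,fx=s,fy=s,interpolation=cv2.INTER_CUBIC))
def down(yaw):  # yaw deg of tool y axis (closing line) in world
    a=np.radians(yaw); y=np.array([np.cos(a),np.sin(a),0]); z=np.array([0,0,-1.]); return np.column_stack([np.cross(y,z),y,z])
E
python3 - <<'E'
from h import *
for n in("top","scene"):
    f,Q=grab(n); save(n+"0.png",f["color"],1.4); np.savez(n+"0.npz",c=f["color"],Q=Q)
print(np.array(status.get_orientation()).round(3), status.get_time(), status.get_gripper_width())
E
```

```text
pics
[[-0.969  0.246 -0.001]
 [ 0.246  0.969 -0.001]
 [ 0.    -0.001 -1.   ]] 0.1 0.0879850616359049
```

View pics/top0.png

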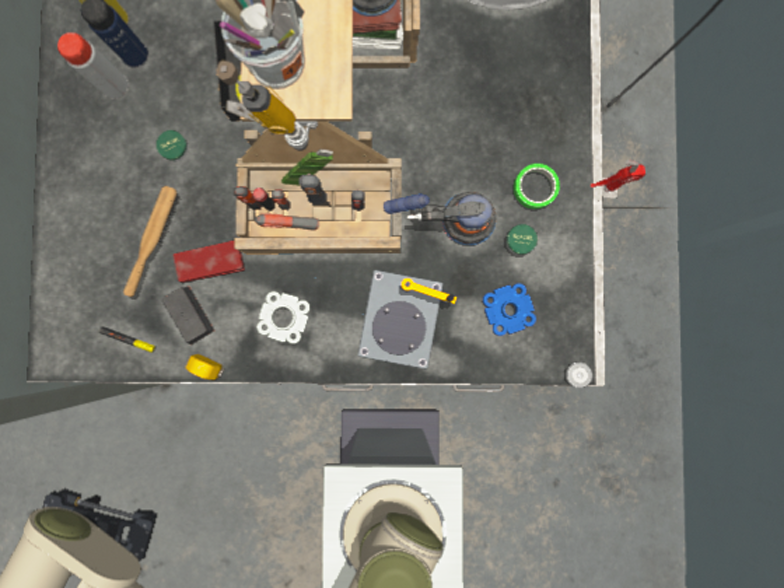

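View pics/scene0.png

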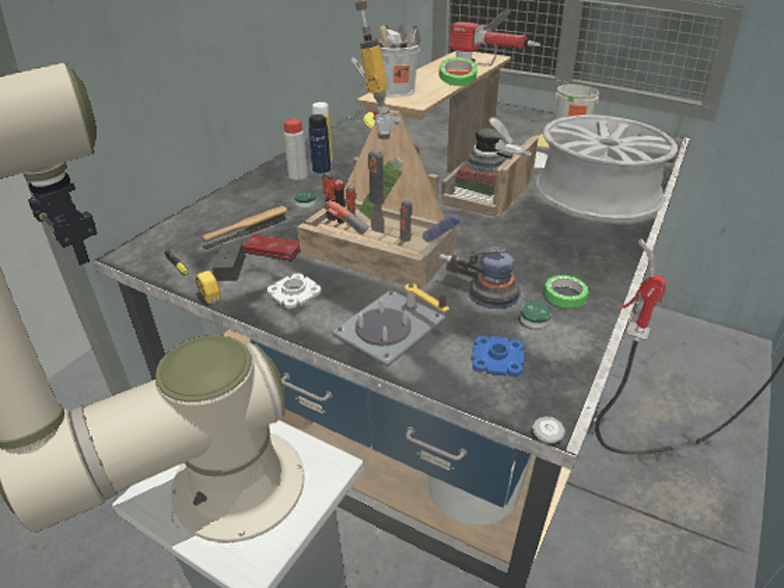

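The top view shows the white/silver spacer at (283,317), the hub at (399,326) with its pivot at (408,285) and knob at (452,298), and the blue spacer at (510,309). The keeper points to the right. Next I'll get coarse positions from depth, then view each from the wrist camera.

Run:
```python
from h import *
z=np.load("top0.npz"); Q=z["Q"]
for n,(u,v) in dict(silver=(283,317),hub=(399,326),pivot=(408,285),knob=(452,298),blue=(510,309),tape=(204,366),cap=(578,374)).items():
    u=int(u/1.4);v=int(v/1.4); print(n,np.nanmedian(Q[v-1:v+2,u-1:u+2].reshape(-1,3),0).round(3))
M=np.array(vision.grab_frame("wrist")["mount"]);print(M.round(3))
for x,y in((.33,-.28),(.33,0),(.33,.28)):
    for yaw in (0,45,90,-45): print(x,y,yaw, solve_ik([x,y,.25],down(yaw)))
```

```text
silver [0.494 0.257 0.001]
hub [ 0.476 -0.013  0.023]
pivot [ 0.565 -0.029  0.076]
knob [ 0.537 -0.123  0.092]
blue [ 0.517 -0.27   0.001]
tape [0.383 0.42  0.065]
cap [ 0.367 -0.418  0.019]
[[-0.    -0.948 -0.319  0.083]
 [ 1.    -0.     0.    -0.001]
 [-0.    -0.319  0.948 -0.179]
 [ 0.     0.     0.     1.   ]]
0.33 -0.28 0 [-5.59026126e+01  4.25115784e+00  9.59404392e+01 -2.54444375e-14
  7.98084030e+01 -5.59026126e+01]
0.33 -0.28 45 [-5.59026126e+01  4.25115784e+00  9.59404392e+01 -2.54444375e-14
  7.98084030e+01 -1.00902613e+02]
0.33 -0.28 90 [-5.59026126e+01  4.25115784e+00  9.59404392e+01 -2.54444375e-14
  7.98084030e+01 -1.45902613e+02]
0.33 -0.28 -45 [-5.59026126e+01  4.25115784e+00  9.59404392e+01 -2.54444375e-14
  7.98084030e+01 -1.09026126e+01]
0.33 0 0 [-2.06356645e+01 -1.01097834e+01  1.09467151e+02 -2.54444375e-14
  8.06426324e+01 -2.06356645e+01]
0.33 0 45 [-2.06356645e+01 -1.01097834e+01  1.09467151e+02 -2.54444375e-14
  8.06426324e+01 -6.56356645e+01]
0.33 0 90 [-2.06356645e+01 -1.01097834e+01  1.09467151e+02 -2.54444375e-14
  8.06426324e+01 -1.10635664e+02]
0.33 0 -45 [-2.06356645e+01 -1.01097834e+01  1.09467151e+02 -2.54444375e-14
  8.06426324e+01  2.43643355e+01]
0.33 0.28 0 [ 2.47255878e+01  4.25115784e+00  9.59404392e+01 -2.54444375e-14
  7.98084030e+01  2.47255878e+01]
0.33 0.28 45 [ 2.47255878e+01  4.25115784e+00  9.59404392e+01 -2.54444375e-14
  7.98084030e+01 -2.02744122e+01]
0.33 0.28 90 [ 2.47255878e+01  4.25115784e+00  9.59404392e+01 -2.54444375e-14
  7.98084030e+01 -6.52744122e+01]
0.33 0.28 -45 [ 2.47255878e+01  4.25115784e+00  9.59404392e+01 -2.54444375e-14
  7.98084030e+01  6.97255878e+01]
```

Run:
```python
from h import *
R=down(90); ims=[]
for n,x,y,z in(("silver",.494,.257,.20),("hub",.49,-.03,.26),("blue",.517,-.27,.20)):
    manip.move_pose([x-.05,y,z],R); f,Q=grab("wrist")
    np.savez(n+".npz",c=f["color"],Q=Q); ims.append(f["color"])
save("w1.png",np.vstack([np.hstack([ims[0],ims[2]]),np.hstack([ims[1],ims[1]*0])]),.7)
print(f["mtx"],f["dist_coeffs"],status.get_time(),status.get_q())
```

```text
[[304.75531883   0.         282.49655487]
 [  0.         304.75531883 217.68286866]
 [  0.           0.           1.        ]] [-0.03250379  0.          0.          0.          0.        ] 3.9 [-4.23451069e+01  1.99371441e+01  8.39036304e+01  1.72901138e-02
  7.61096347e+01 -1.32447254e+02]
```

View pics/w1.png

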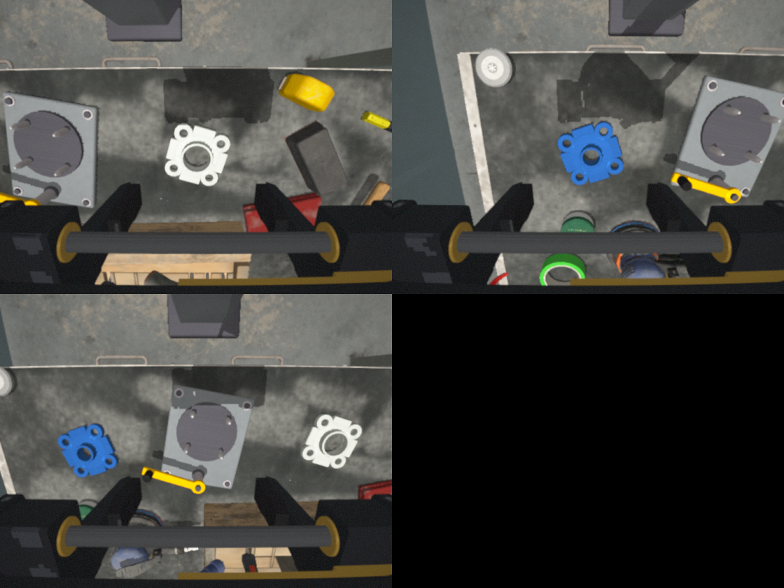

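The wrist views show the silver spacer at (197,155), the blue one at (590,153), and the hub in the lower-left view at (207,432) with its keeper knob at (148,475). I'll fit these in 3D.

```bash
cat >> h.py <<'E'
def fit_spacer(c,Q,x0,y0,z0=0.0):
    P=Q.reshape(-1,3); r=np.hypot(P[:,0]-x0,P[:,1]-y0); P=P[(r<.09)]
    lip=P[(abs(P[:,2]-z0-.026)<.004)]; (cx,cy),rad=cv2.minEnclosingCircle(lip[:,:2].astype(np.float32))
    pl=P[abs(P[:,2]-z0-.012)<.004]; hull=cv2.convexHull(pl[:,:2].astype(np.float32))
    (px,py),prad=cv2.minEnclosingCircle(hull)
    d=pl[:,:2]-[px,py]; rr=np.hypot(*d.T); a=np.arctan2(d[:,1],d[:,0])[rr>.056]
    th=np.degrees(np.angle(np.mean(np.exp(4j*a))))/4  # lobe direction mod 90
    return dict(lip=(cx,cy,rad,np.median(lip[:,2])),plate=(px,py,prad,np.median(pl[:,2])),lobe=th,frame=(th-45+45)%90-45)
E
python3 - <<'E'
from h import *
for n,x,y in(("silver",.494,.257),("blue",.517,-.27)):
    z=np.load(n+".npz"); print(n,fit_spacer(z["c"],z["Q"],x,y))
for n in("hub","blue","silver"):
    z=np.load(n+".npz"); P=z["Q"].reshape(-1,3); C=z["c"].reshape(-1,3).astype(int)
    ok=(P[:,0]>.33)&(P[:,0]<.65)&(abs(P[:,1]+.01)<.16); P=P[ok];C=C[ok]
    fl=P[(abs(P[:,2]-.020)<.003)&(np.hypot(P[:,0]-.474,P[:,1]+.013)<.075)]
    (cx,cy),rad=cv2.minEnclosingCircle(fl[:,:2].astype(np.float32))
    print(n,"flange",cx,cy,rad,np.median(fl[:,2]))
    b=P[(P[:,2]>.008)&(P[:,2]<.0155)&(abs(P[:,1]+.01)<.12)]
    print("base",cv2.minAreaRect(b[:,:2].astype(np.float32)),len(b))
    s=P[(P[:,2]>.03)&(P[:,2]<.058)&(np.hypot(P[:,0]-cx,P[:,1]-cy)<.062)]
    if len(s)>8:
        a=((np.degrees(np.arctan2(s[:,1]-cy,s[:,0]-cx)))//90)
        for k in np.unique(a): print("stud",k,np.median(s[a==k],0).round(4),(a==k).sum(), s[a==k][:,2].max().round(3))
    yel=(C[:,0]>150)&(C[:,2]<60)&(P[:,2]>.05); k=P[yel]
    print("arm",cv2.minAreaRect(k[:,:2].astype(np.float32)) if len(k) else 0,np.median(k[:,2]))
    k=P[(P[:,2]>.085)&(P[:,2]<.1)]; print("knob",np.median(k,0),len(k))
E
```

```text
silver {'lip': (0.4907691478729248, 0.2547500729560852, 0.028981585055589676, np.float64(0.02577727966222651)), 'plate': (0.49101343750953674, 0.2542412579059601, 0.06576308608055115, np.float64(0.011899857881597364)), 'lobe': np.float64(28.434924146165375), 'frame': np.float64(-16.565075853834625)}
blue {'lip': (0.5124167799949646, -0.26730865240097046, 0.020010605454444885, np.float64(0.025708033049374857)), 'plate': (0.512199878692627, -0.26760920882225037, 0.06551362574100494, np.float64(0.011950388476896057)), 'lobe': np.float64(-26.418802964926634), 'frame': np.float64(18.58119703507336)}
hub flange 0.4686259329319 -0.01228230632841587 0.06190941110253334 0.020137847571829876
base ((0.5097124576568604, -0.007580205798149109), (0.2783445417881012, 0.21156439185142517), 3.3487753868103027) 8460
stud -2.0 [ 0.4264 -0.0396  0.0478] 68 0.055
stud -1.0 [ 0.4937 -0.0519  0.0457] 73 0.055
stud 0.0 [0.5061 0.0148 0.0458] 74 0.055
stud 1.0 [0.4384 0.0267 0.0465] 72 0.057
arm ((0.5157057642936707, -0.029026687145233154), (0.10714232921600342, 0.19990180432796478), 35.42473220825195) 0.068
[... 496 characters left out ...]
615), (0.12660172581672668, 0.026547294110059738), 68.30841827392578) 0.06916000680083428
knob [ 0.53284036 -0.12452106  0.09284052] 211
silver flange 0.469218373298645 -0.011778594925999641 0.06265930086374283 0.02011283688722279
base ((0.5098248720169067, -0.0194866806268692), (0.16497839987277985, 0.24810174107551575), 79.4631118774414) 10029
stud -2.0 [ 0.4278 -0.0365  0.0434] 196 0.055
stud -1.0 [ 0.4957 -0.0489  0.0434] 169 0.054
stud 0.0 [0.5074 0.0189 0.0445] 151 0.056
stud 1.0 [0.4402 0.0316 0.0449] 162 0.056
arm ((0.5530452728271484, -0.05065518617630005), (0.06346410512924194, 0.014798899181187153), 80.07684326171875) 0.06875603428319102
knob [0.64538677 0.12370312 0.09035144] 246
```

```bash
cat >> h.py <<'E'
def grasp(x,y,frame,yaw,z,w):
    manip.move_pose([x,y,z+.09],down(frame)) if False else manip.move_pose([x,y,z+.08],down(yaw-90))
    move_gripper(w+.03); manip.movel([x,y,z],rate=.12)
    move_gripper(0.0,8); print("w1",status.get_gripper_width()); move_gripper(w+.024)
    manip.movel([x,y,z+.02],rate=.1); manip.movel([x,y,z+.02],rot=down(yaw),rate=.1) if False else manip.move_pose([x,y,z+.02],down(yaw))
    manip.movel([x,y,z],rate=.1); move_gripper(0.0,45); print("w2",status.get_gripper_width(),status.get_grip_force(),status.get_time())
E
python3 - <<'E'
from h import *
grasp(.5124,-.2673,0,108.6,.016,.040)
print(np.array(status.get_tcp_pos()).round(4))
manip.movel([.5124,-.2673,.10],rate=.12)
R=down(79.7); manip.move_pose([.4687,-.0126,.13],R)
f,Q=grab("wrist"); np.savez("hold1.npz",c=f["color"],Q=Q); save("hold1.png",f["color"],1.4)
print(status.get_gripper_width(),status.get_grip_force(),status.get_wrist_force(),status.get_time(),np.array(status.get_tcp_pos()).round(4))
E
```

```text
w1 0.0006292682450554767
w2 0.0007867582915999673 0.0 11.5667
[ 0.5124 -0.2673  0.016 ]
0.0004383356222741261 0.0 [-0.06820587 -0.02111422 -0.27579879] 13.4833 [ 0.469  -0.0135  0.1297]
```

View pics/hold1.png

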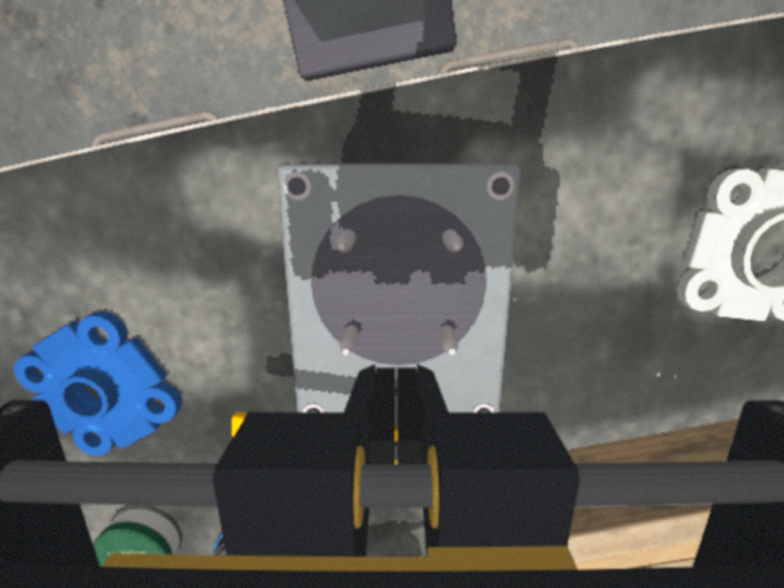

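The fingers closed empty: blue is still lying on the bench at (88,395), and the fingertips are at (397,370), lower in the picture than the calibration predicts. I'll check where depth puts the fingertips.

Run:
```python
from h import *
z=np.load("hold1.npz");Q=z["Q"]
R=down(79.7);t=np.array([.469,-.0135,.1297])
T=(Q-t)@R
for v in range(258,296,4): print(v,T[v,270:300:6].round(3).tolist())
print("blue lip region", Q[int(395/1.4),int(88/1.4)], Q[int(372/1.4),int(88/1.4)],"silver lip",Q[int(250/1.4),540])
print("flange",Q[200,284], np.array(status.get_orientation()).round(3))
P=Q.reshape(-1,3); print(fit_spacer(z["c"],Q,.512,-.267))
z=np.load("top0.npz");Q=z["Q"];print(fit_spacer(z["c"],Q,.512,-.267))
print(fit_spacer(z["c"],Q,.49,.255))
```

```text
258 [[-0.058, -0.014, 0.109], [-0.058, -0.007, 0.109], [-0.058, -0.001, 0.11], [-0.058, 0.005, 0.11], [-0.058, 0.012, 0.109]]
262 [[0.009, -0.007, -0.032], [0.009, -0.004, -0.032], [0.009, -0.001, -0.033], [0.009, 0.002, -0.033], [0.009, 0.006, -0.033]]
266 [[0.009, -0.007, -0.037], [0.009, -0.004, -0.037], [0.009, -0.001, -0.037], [0.009, 0.002, -0.036], [0.008, 0.005, -0.036]]
270 [[0.008, -0.007, -0.04], [0.009, -0.004, -0.041], [0.009, -0.001, -0.041], [0.009, 0.002, -0.041], [0.009, 0.005, -0.041]]
274 [[0.009, -0.007, -0.045], [0.009, -0.004, -0.046], [0.009, -0.001, -0.045], [0.009, 0.002, -0.046], [0.009, 0.005, -0.046]]
278 [[0.009, -0.007, -0.05], [0.009, -0.004, -0.049], [0.009, -0.001, -0.05], [0.009, 0.002, -0.049], [0.009, 0.005, -0.049]]
282 [[0.009, -0.006, -0.053], [nan, nan, nan], [0.008, -0.001, -0.051], [0.009, 0.002, -0.053], [0.009, 0.005, -0.053]]
286 [[0.009, -0.006, -0.056], [0.009, -0.004, -0.056], [0.006, -0.001, -0.052], [0.009, 0.002, -0.057], [0.008, 0.005, -0.056]]
290 [[0.009, -0.006, -0.06], [0.009, -0.003, -0.06], [0.004, -0.001, -0.053], [0.01, 0.00
[... 613 characters left out ...]
float64(0.011918435677006872)), 'lobe': np.float64(-26.64035223223611), 'frame': np.float64(18.35964776776389)}
{'lip': (0.514248788356781, -0.2673555910587311, 0.0197148360311985, np.float64(0.026238000815530738)), 'plate': (0.5133456587791443, -0.28079789876937866, 0.07839405536651611, np.float64(0.012413524778318363)), 'lobe': np.float64(-31.582946779366377), 'frame': np.float64(13.417053220633619)}
{'lip': (0.4926055073738098, 0.25421619415283203, 0.028835030272603035, np.float64(0.02655469539584665)), 'plate': (0.49639832973480225, 0.2375946193933487, 0.08161982148885727, np.float64(0.012134018810926905)), 'lobe': np.float64(27.404219034452375), 'frame': np.float64(-17.595780965547625)}
```

Depth puts the real fingertips about 30 mm behind the nominal TCP. All the object heights agree with the top camera, so I'll apply a −30 mm tip offset, confirm it with `hold_point_z`, and descend while watching the force.

```bash
cat >> h.py <<'E'
TIP=.030  # real fingertip is this far behind the nominal TCP
def lower(x,y,z_from,z_to,lim,step=.003,rate=.05):
    b=np.array(status.get_wrist_force()); z=z_from
    while z>z_to+1e-6:
        z=max(z-step,z_to); manip.movel([x,y,z],rate=rate)
        d=np.array(status.get_wrist_force())-b
        if abs(d[2])>lim or np.hypot(d[0],d[1])>lim: print("contact z",z,d.round(1)); return z
    return z
def grasp(x,y,yaw,z,w):   # z = fingertip height
    z-=TIP
    for k,(yw,s) in enumerate(((yaw-90,8),(yaw,45))):
        manip.move_pose([x,y,z+(.05 if k==0 else .02)],down(yw)); move_gripper(w+.026)
        if k==0: manip.movel([x,y,z+.014],rate=.12)
        zz=lower(x,y,z+.014,z,4,step=.007)
        if zz>z: manip.movel([x,y,zz+.002],rate=.05)
        move_gripper(0.0,s); print("w",status.get_gripper_width(),status.get_grip_force(),zz)
        if k==0: move_gripper(w+.026); manip.movel([x,y,z+.02],rate=.1)
    print("t",status.get_time())
E
python3 - <<'E'
from h import *
print("hpz",manip.hold_point_z)
x,y=.5128,-.2670
manip.move_pose([x,y,.10],down(18.6))
grasp(x,y,108.6,.0155,.040)
print(np.array(status.get_tcp_pos()).round(4))
if status.get_gripper_width()>.03:
    manip.movel([x,y,.09],rate=.15)
    manip.move_pose([.4687,-.0126,.10],down(79.7)); manip.hold(.3)
    f,Q=grab("wrist"); np.savez("hold2.npz",c=f["color"],Q=Q); save("hold2.png",f["color"],1.4)
    print(status.get_gripper_width(),status.get_grip_force(),status.get_wrist_force(),status.get_time(),np.array(status.get_tcp_pos()).round(4))
E
```

```text
hpz 0.0187
w 0.03886461710620194 8.000012224147213 -0.014499999999999999
w 0.03791942681371505 45.000343322753906 -0.014499999999999999
t 21.2583
[ 0.5128 -0.267  -0.0144]
0.0381197887109172 44.99907374382019 [ 0.17142735  0.19282678 -4.63335651] 23.4667 [ 0.4688 -0.013   0.0999]
```

View pics/hold2.png

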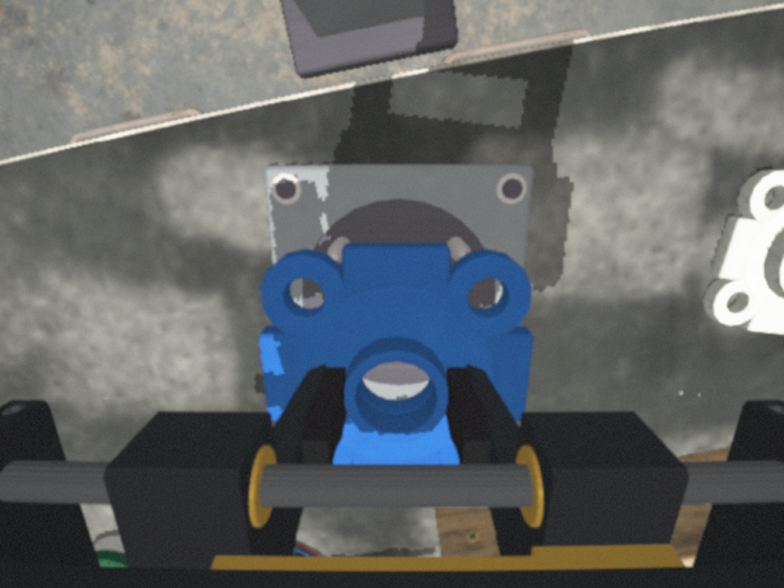

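Blue is held level by its lip at (397,390), square to the hub. I'll compute its offset relative to the hub in the same camera frame.

Run:
```python
from h import *
R=down(79.7)
z=np.load("hold1.npz"); P=z["Q"].reshape(-1,3)
near=np.hypot(P[:,0]-.4687,P[:,1]+.0126)
fl=P[(abs(P[:,2]-.0205)<.003)&(near<.07)]; print("flange",cv2.minEnclosingCircle(fl[:,:2].astype(np.float32)),np.median(fl[:,2]))
C=z["c"].astype(int); 
for lo in (.049,.051):
  s=P[(P[:,2]>lo)&(P[:,2]<.058)&(near<.062)]; a=np.degrees(np.arctan2(s[:,1]+.0126,s[:,0]-.4687))//90
  m=np.array([s[a==k].mean(0) for k in np.unique(a)]); print("tips",m.round(4).tolist(),m.mean(0),len(s))
b=P[(abs(P[:,2]-.012)<.0025)&(near<.14)]
h=(b[:,:2]-[.4687,-.0126])@np.array([[np.cos(np.radians(-10.3)),-np.sin(np.radians(-10.3))],[np.sin(np.radians(-10.3)),np.cos(np.radians(-10.3))]])
b=h[(abs(h[:,0])<.1)&(abs(h[:,1])<.09)]
sl=[(x0,b[(abs(b[:,0]-x0)<.003)][:,1].min(),b[(abs(b[:,0]-x0)<.003)][:,1].max()) for x0 in np.arange(-.075,.04,.015)]; print(np.round(sl,4).tolist(), b[:,0].min())
z=np.load("hold2.npz"); Q=z["Q"]; T=((Q-[.4688,-.013,.0999])@R).reshape(-1,3)
c=z["c"].reshape(-1,3).astype(int); bl=(c[:,2]>c[:,0]+35)&(np.hypot(T[:,0],T[:,1])<.08)&(T[:,2]<.0)&(T[:,2]>-.06); T=T[bl]
hist=np.histogram(T[:,2],20);print(hist)
lip=T[T[:,2]<np.percentile(T[:,2],1)+.004]; print("lip",cv2.minEnclosingCircle(lip[:,:2].astype(np.float32)),np.median(lip[:,2]))
pl=T[(T[:,2]>np.median(T[:,2])-.003)&(T[:,2]<np.median(T[:,2])+.003)]
A=np.c_[pl[:,:2],np.ones(len(pl))]; print("plane",np.linalg.lstsq(A,pl[:,2],rcond=None)[0])
print("plate x max",pl[:,0].max(),"y",pl[:,1].min(),pl[:,1].max())
```

```text
flange ((0.4687553346157074, -0.012010746635496616), 0.062077268958091736) 0.020177538233921877
tips [[0.4281, -0.0397, 0.0521], [0.4957, -0.0517, 0.052], [0.5079, 0.0155, 0.0522], [0.4402, 0.0279, 0.052]] [ 0.46797689 -0.01197545  0.05206113] 220
tips [[0.4281, -0.0398, 0.0532], [0.4959, -0.052, 0.0531], [0.5083, 0.0157, 0.0533], [0.4404, 0.0278, 0.0533]] [ 0.46815824 -0.01206197  0.05323158] 143
[[-0.075, -0.0808, 0.0809], [-0.06, -0.0814, 0.0821], [-0.045, -0.0805, 0.0817], [-0.03, -0.0808, 0.0818], [-0.015, -0.0811, 0.0811], [0.0, -0.081, 0.0818], [0.015, -0.0802, 0.0817], [0.03, -0.0802, 0.0815]] -0.08072722528848525
(array([   12,    12,    14,    11,    12,     7,    13,    46,  1607,
         390,   287,   289,   259,   310, 13730,  2925,   392,   387,
         295,    20]), array([-0.05989093, -0.05761333, -0.05533574, -0.05305814, -0.05078055,
       -0.04850295, -0.04622536, -0.04394776, -0.04167017, -0.03939257,
       -0.03711498, -0.03483738, -0.03255979, -0.03028219, -0.0280046 ,
       -0.025727  , -0.0234494 , -0.02117181, -0.01889421, -0.01661662,
       -0.01433902]))
lip ((0.009840842336416245, -0.0008638575673103333), 0.034597303718328476) -0.0403150400660104
plane [ 0.00305778 -0.00020614 -0.02640834]
plate x max 0.05416901407231894 y -0.05534572205598786 0.053189265846307135
```

Run:
```python
from h import *
x,y=.4687,-.0111; R=down(79.8)
manip.move_pose([x,y,.07],R); manip.movel([x,y,.045],rate=.1)
b=np.array(status.get_wrist_force()); z=.045
while z>.0045:
    z-=.004; manip.movel([x,y,z],rate=.06); d=np.array(status.get_wrist_force())-b
    print(round(z,4),d.round(1),np.array(status.get_wrist_torque()).round(2),np.array(status.get_tcp_pos()).round(4),status.get_gripper_width().__round__(4))
    if np.linalg.norm(d)>15: break
print(status.get_time())
```

```text
0.041 [ 0.  -0.8 -0.3] [0.03 0.01 0.05] [ 0.4688 -0.0111  0.0413] 0.0382
0.037 [ 0.1 -0.7 -0.5] [-0.04  0.05 -0.03] [ 0.4686 -0.0111  0.0368] 0.0377
0.033 [-0.2 -1.  -1. ] [ 0.02 -0.04  0.02] [ 0.4685 -0.0111  0.0328] 0.0383
0.029 [-0.6 -0.8  0.9] [-0.01  0.03  0.01] [ 0.4685 -0.011   0.0288] 0.0382
0.025 [-0.2 -0.9 -1. ] [ 0.01  0.01 -0.03] [ 0.4685 -0.0111  0.0248] 0.0385
0.021 [-0.3 -0.4  0.4] [ 0.    0.02 -0.04] [ 0.4685 -0.0111  0.0208] 0.0387
0.017 [-0.4 -0.2 -0.1] [-0.01 -0.01  0.  ] [ 0.4686 -0.0111  0.0168] 0.0385
0.013 [-0.4 -0.8  0.2] [ 0.01  0.05 -0.05] [ 0.4685 -0.0111  0.0128] 0.0383
0.009 [-0.3 -0.1 -1.1] [-0.   -0.04  0.02] [ 0.4685 -0.0111  0.0088] 0.0381
0.005 [ 1.  -0.9  2.8] [-0.1  -0.18  0.05] [ 0.4692 -0.0112  0.0051] 0.0386
0.001 [-5.5  0.7 29.8] [0.34 0.86 0.14] [ 0.4703 -0.0115  0.0033] 0.0384
26.8667
```

Run:
```python
from h import *
x,y=.4690,-.0112
manip.movel([x,y,.0055],rate=.05); move_gripper(.07); manip.movel([x,y,.10],rate=.15)
manip.move_pose([.4187,-.0121,.14],down(79.8))
f,Q=grab("wrist"); np.savez("seat1.npz",c=f["color"],Q=Q); save("seat1.png",f["color"],1.4)
P=Q.reshape(-1,3); near=np.hypot(P[:,0]-.4687,P[:,1]+.0121)
pl=P[(near>.021)&(near<.034)&(P[:,2]>.025)&(P[:,2]<.045)]; A=np.c_[pl[:,:2]-[.4687,-.0121],np.ones(len(pl))]; print("plane",np.linalg.lstsq(A,pl[:,2],rcond=None)[0],np.percentile(pl[:,2],[5,50,95]))
print(status.get_time())
x,y=.4911,.2545
manip.move_pose([x,y,.08],down(-16.6))
grasp(x,y,73.4,.0155,.058)
print(np.array(status.get_tcp_pos()).round(4))
```

```text
plane [-0.00719715  0.0021172   0.03236196] [0.0311381  0.03225889 0.03344518]
28.9417
w 0.056523013547649305 8.000025293367798 -0.014499999999999999
w 0.05693079827498446 45.00016361474991 -0.014499999999999999
t 36.9417
[ 0.4912  0.2546 -0.0144]
```

View pics/seat1.png

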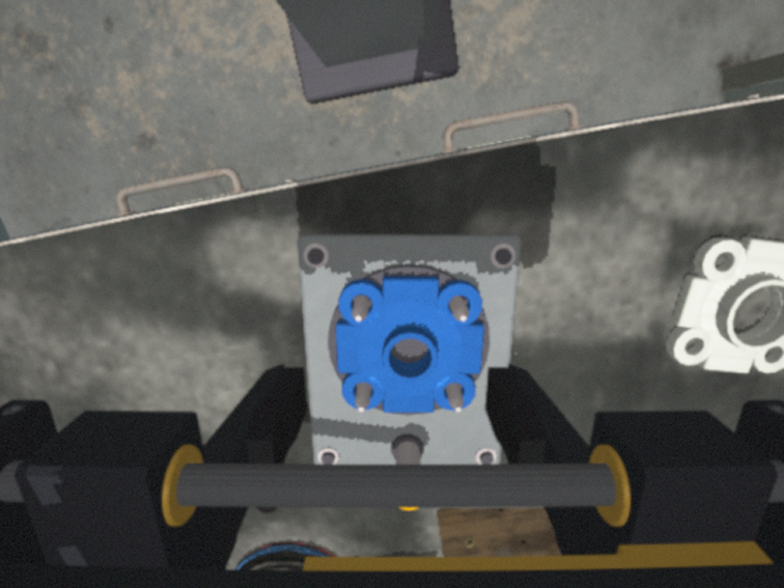

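Blue is home and flat (plate top at 32.3 mm), with all four studs through. Silver is gripped, so next is carrying and lowering it.

Run:
```python
from h import *
manip.movel([.4912,.2546,.09],rate=.18)
x,y=.4687,-.0111; manip.move_pose([x,y,.09],down(79.8))
manip.movel([x,y,.050],rate=.12)
b=np.array(status.get_wrist_force()); print(b.round(1)); z=.050
while z>.0155:
    z-=.0055 if z>.025 else .003; manip.movel([x,y,z],rate=.07); d=np.array(status.get_wrist_force())-b
    print(round(z,4),d.round(1),np.array(status.get_tcp_pos()).round(4),round(status.get_gripper_width(),4))
    if np.linalg.norm(d)>12: break
print(status.get_time())
```

```text
[ 1.4  0.6 -1.8]
0.0445 [-1.2 -1.1 -0.2] [ 0.4688 -0.011   0.0447] 0.0567
0.039 [-1.8 -1.  -0.9] [ 0.4685 -0.0111  0.0388] 0.0569
0.0335 [-1.3 -0.8 -0.7] [ 0.4685 -0.0111  0.0332] 0.0567
0.028 [-1.5 -1.3 -0.8] [ 0.4685 -0.011   0.0277] 0.0567
0.0225 [-1.2 -0.5 -0. ] [ 0.4685 -0.011   0.0222] 0.0566
0.0195 [-0.8 -0.5 -1. ] [ 0.4686 -0.0111  0.0194] 0.0568
0.0165 [-3.8 -0.2  9.6] [ 0.4692 -0.0112  0.0172] 0.0568
0.0135 [-11.8   1.6  34.8] [ 0.4699 -0.0114  0.0162] 0.0567
41.2
```

Run:
```python
from h import *
x,y=.4690,-.0112
manip.movel([x,y,.0178],rate=.05); move_gripper(.082); manip.movel([x,y,.09],rate=.18)
manip.move_pose([.43,-.04,.14],down(79.8))
f,Q=grab("wrist"); np.savez("seat2.npz",c=f["color"],Q=Q); save("seat2.png",f["color"],1.4)
P=Q.reshape(-1,3); near=np.hypot(P[:,0]-.4687,P[:,1]+.0121)
pl=P[(near>.031)&(near<.036)&(P[:,2]>.035)&(P[:,2]<.055)]; A=np.c_[pl[:,:2]-[.4687,-.0121],np.ones(len(pl))]; print("plane",np.linalg.lstsq(A,pl[:,2],rcond=None)[0])
k=P[(abs(P[:,2]-.0925)<.002)&(np.hypot(P[:,0]-.533,P[:,1]+.124)<.03)]; print("knob",k.mean(0) if len(k) else None,len(k))
print(status.get_time())
```

```text
plane [1.29419860e-03 8.69992710e-05 4.42621131e-02]
knob None 0
42.975
```

View pics/seat2.png

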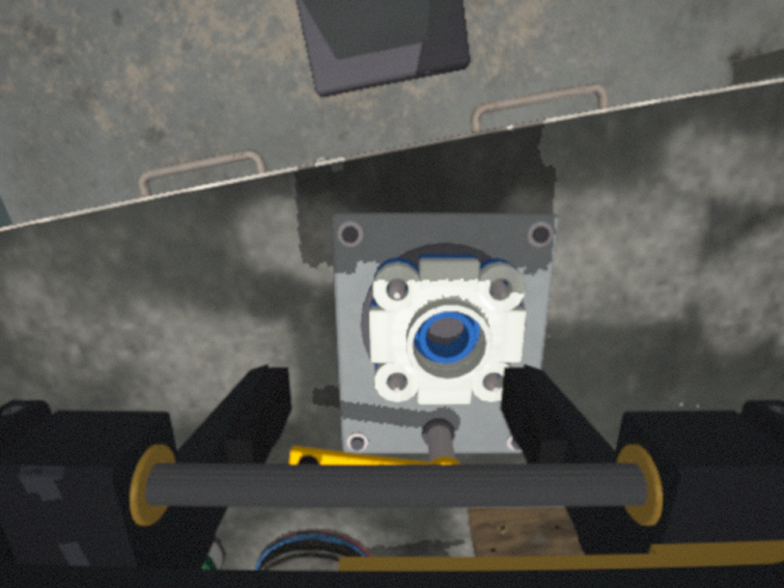

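Silver is home and flat (plate top at 44.3 mm), lip up, and the keeper is undisturbed. Next I'll pinch the knob.

Run:
```python
from h import *
k=np.array([.5328,-.1245])
manip.move_pose([*k,.085],down(-18.8)); move_gripper(.05)
manip.movel([*k,.060],rate=.12); lower(*k,.060,.046,5,step=.007,rate=.1)
move_gripper(0,15); print(status.get_gripper_width(),status.get_grip_force(),status.get_time(),np.array(status.get_tcp_pos()).round(4))
if status.get_gripper_width()>.01:
    p=np.array([.5651,-.0295]); t=np.array(status.get_tcp_pos())[:2]-p; r=np.hypot(*t); a0=np.degrees(np.arctan2(t[1],t[0])); a1=-190.2
    print(r,a0); b=np.array(status.get_wrist_force())
    for s in np.linspace(0,1,9)[1:]:
        a=a0+s*(a1-a0); rr=r+s*(.098-r); q=p+rr*np.array([np.cos(np.radians(a)),np.sin(np.radians(a))])
        manip.movel([*q,.046],rot=down(-18.8+a-a0),rate=.1)
        d=np.array(status.get_wrist_force())-b; print(round(a,1),d.round(1))
        if np.linalg.norm(d)>20: break
    print(status.get_time(),np.array(status.get_tcp_pos()).round(4))
```

```text
0.015459996518892807 15.00002145767212 46.5417 [ 0.5329 -0.1246  0.0461]
0.1003697247270094 -108.70425956421956
-118.9 [-2.1 -1.7  0.3]
-129.1 [-5.3 -3.8  1.6]
-139.3 [-7.4 -4.9  1.7]
-149.5 [-9.7 -5.2  5. ]
-159.6 [-11.6  -3.4   6.7]
-169.8 [-13.9  -0.7   8.4]
-180.0 [-12.6   1.    7.8]
-190.2 [-12.1   3.1   8.9]
49.1417 [ 0.4669 -0.0111  0.0457]
```

Run:
```python
from h import *
t=np.array([.177,.984]); q=np.array([.4676,-.0118]); 
f0=np.array(status.get_wrist_force())[:2]@t
for i in range(8):
    q=q+.001*t; manip.movel([*q,.046],rate=.03); f=np.array(status.get_wrist_force()); print(i,f.round(1),round(f[:2]@t-f0,2),np.array(status.get_tcp_pos()).round(4))
    if f[:2]@t-f0<-12: break
move_gripper(.045); c=np.array(status.get_tcp_pos()); manip.movel([*c[:2],.10],rate=.15)
manip.move_pose([.40,-.0,.17],down(-100.2+180))
f,Q=grab("wrist"); save("end.png",f["color"],1.4)
P=Q.reshape(-1,3); C=f["color"].reshape(-1,3).astype(int)
k=P[(abs(P[:,2]-.0925)<.002)&(np.hypot(P[:,0]-.4687,P[:,1]+.0121)<.03)]; print("knob",(k.min(0)+k.max(0))/2 if len(k) else None,len(k))
y=P[(C[:,0]>150)&(C[:,2]<60)&(abs(P[:,2]-.069)<.004)&(np.hypot(P[:,0]-.5,P[:,1]+.0121)<.09)]; print(cv2.minAreaRect(y[:,:2].astype(np.float32)),len(y))
print(status.get_time())
```

```text
0 [-7.1 -1.7  4.2] -3.8 [ 0.4669 -0.0109  0.0458]
1 [-10.4  -8.8   5.9] -11.42 [ 0.4669 -0.0108  0.0458]
2 [-11.8 -15.5   4.3] -18.22 [ 0.467  -0.0107  0.0458]
knob [ 0.4688956  -0.01201713  0.09256995] 192
((0.49828970432281494, -0.017653021961450577), (0.015398978255689144, 0.08920798450708389), 79.51910400390625) 711
53.725
```

View pics/end.png

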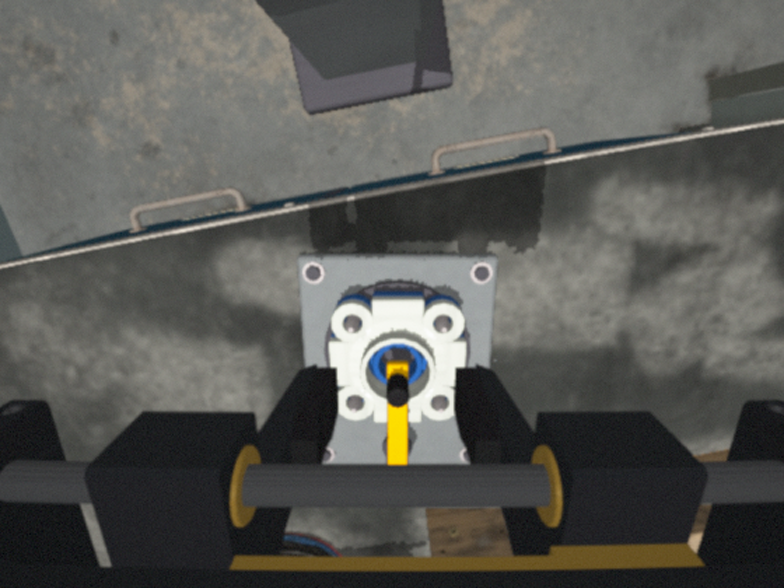

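The keeper is closed against its stop. The knob, at pixel (398,388), sits over the hub centre, and the gripper is clear.

```bash
python3 -c "
from h import *
print(manip.finish_job())"
```

```text
the job is handed in; nothing more can be done
None
```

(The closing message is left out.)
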